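Check the hand brake lever of the animal-trolley handle

TASK

Two push handles of the animal trolley stand on the bench, one with a long hand lever (the brake) and one with a short one. Without gripping anything, press the long brake lever in towards its bar with the backs of your fingers, gently, until it stops short of the bar, let it spring right back out, then press it in to its stop once more and finish while holding it there. Leave the short lever, the bars and the things standing about alone.

Things in the scene. Friction and masses are not known exactly. Their poses are not given: they have to be found in the camera images.
- brake_handle: fixed bench stand of the LONG lever. Origin: underside centre of its 100 (x) x 190 (y) x 10 mm base plate; z up. A 28 mm round bar runs along y, 100 mm above the origin, held by clamps (tops at 119 mm) at y -80 and +80. The lever is on the -x side, roughly facing the robot, and is pressed in along +x. Its upright pivot is at x -44, y +66; at rest it leans 0.32 rad out, free end towards -y.
- brake_blade: the long aluminium lever: flat upright blade 18 mm tall (91 to 109 mm above the bench), 11 mm thick, free end 118 mm from the pivot. Origin: the point to press, on its outer face (away from the bar), half-way up, 95 mm from the pivot; it moves with the lever. Its +x points squarely into the face (the way to press), +y along the lever to the pivot, z up. Do not touch its inner face.
- brake_lever (a joint): angle of the long lever: 0 at rest (out), grows as it is pressed in, 0.32 rad at its stop, then parallel to the bar and some 25 mm short of it. The press point travels 30 mm. A spring resists with 1.6 N at first, 5 N at the stop (at the press point) and returns it; the stop is slightly elastic (reads a few hundredths more under load).
- release_handle: the same stand and bar with the SHORT lever (free end 68 mm from its pivot), not to be worked; fixed. Origin and axes as for brake_handle.
- release_lever (a joint): angle of the short lever: 0 at rest, grows as it is pressed in; must stay near 0.
- stain_bottle: loose square white-capped bottle, 42x42x104 mm, standing between the two handles. Origin: centre of its underside.
- tape: loose roll of paper tape lying flat, 54 mm across, 18 mm high, between the handles, nearer the robot than the bottle. Origin: centre of its underside.
- bench_timer: loose white bench timer, 56x70x20 mm, lying to the left of the handles. Origin: centre of its underside.

How it is judged:
On the way, in this order (a step that is already met when the one before it is completed fails the run):
1. the long lever is pressed in to its stop by the fingers (value of joint brake_lever above 0.295 rad and contact force between the fingers and brake_blade above 1 N), for 0.2 s.
2. it has sprung right back out (value of joint brake_lever below 0.03 rad), for 0.2 s.
At the end, for the whole second after the job is handed in: The fingers hold the long lever within 0.025 rad (2.4 mm at the press point) of its stop or against it (angle over 0.295 rad, finger force over 1 N) through the last second, after an earlier full press and a full return (angle under 0.03 rad); the short lever is out (all of step 1 and value of joint release_lever below 0.05 rad); the arm keeps its last pose, push and grip.
It fails at once if the long lever is gripped: a finger touches its inner side (contact force between the fingers and brake_blade_c2 above 1 N).
It fails at once if the bar beside the long lever is touched by the fingers (contact force between the fingers and brake_handle_c10 above 2 N).
It fails at once if the long lever is pressed roughly, with more than 40 N (contact force between any of the arm, the fingers and brake_blade above 40 N).
It fails at once if the short lever is pressed, or its handle touched with more than 3 N (value of joint release_lever above 0.06 rad or contact force between any of the fingers, the arm and release_handle above 3 N).
It fails at once if a bystander is moved by more than 20 mm or lifted (distance of any of stain_bottle, tape, bench_timer from where it was at the start of the episode above 0.02 m).
It also fails if it takes over 38 s, if anything falls off the work surface, if the arm or the gripper's body presses on something with over 40 N, if the wrist force passes 120 N, or if a joint passes its speed limit or range.

ROBOT

A 6-joint arm with a two-finger parallel gripper is mounted at the origin on a cart in front of the work surface, level with it; the furniture and walls round the work are solid. World frame = base frame: x ahead of the robot, y to its left, z up, the work surface at z = 0. Lengths are in m, angles in rad, forces in N, time in s.
With the tool pointing down it reaches from about 0.4 to 0.925 m from the base axis. Payload 3.4 kg.
Tool frame: the origin (TCP) lies between the finger pads; the fingertips stand 19 mm ahead of it and the grasp point (between the pads) is the TCP; z points along the fingers, y is the direction in which the jaws open and shut (so a half turn about z gives the same grasp; the last joint's range is limited). The gripper opens to 85 mm and grips with 20 to 120 N. Pads are 22 mm wide; open, the fingers measure 114 mm over their backs; the gripper's body (76 mm by 85 mm) begins 54 mm behind the grasp point. The pads swing forward as they close: fully open they stand 13 mm farther back than shut.
Start: joints at [1.242, 0.307, 1.506, -0, 1.328, -0.073], TCP at [0.146, 0.556, 0.25] pointing down, gripper open.
Joint ranges: [-3.12, 3.12], [-1.05, 2.28], [0.14, 2.33], [-1.42, 4.57], [0.1, 2.73], [-2.68, 2.68]. Speed limits (rad/s): [2.57, 2.57, 3.14, 3.14, 3.14, 3.14].

INTERFACE

Orientations are given as a unit quaternion [x, y, z, w].
In Python, from cell import env gives the robot as it stands.
- The arm moves only by the tool arm_command, never from a script. Its argument "moves" is a list of rows, each a list of 2 entries, a list of its own where there are three numbers: the shift along the tool's x, y, z in mm, then the turn about the tool's z in degrees. In form: [[[dx, dy, dz], roll], ...]. A call has exactly 8 rows; each row shifts and turns the commanded pose from where the row before left it, along the tool's axes as they then stand; what a row does not reach is not made up. A row lasts 1/12 s, in which the tool goes at most 41.7 mm and 7.16 degrees, less where a joint would pass 70% of its speed; a pose out of reach is approached as far as the arm can. A call is refused whole if a number of a shift passes 41.7 or a number of a turn 7.16, either way. A call with a gripper value outside its range is refused whole. "hand" is the closure, from 0 (fully open) to 1 (shut), set as the call begins (left out, the last holds). The fingers move at their own pace and stop on an object; "grip_force" is the grip in N (left out, the last holds). Time passes only in rows, so rows that do not move let the fingers close, or fill a call up. It gives the time, the measured TCP pose, the force and the opening at its end, in the units of the state.
- env.read_state(): the state, without advancing time (a new reading comes with each control period).
- env.capture(name): name is "scene" or "top" or "wrist"; returns the picture (384x512x3 uint8, red, green, blue); there is no depth.
- env.camera_params(name): a dict with "intrinsics" (3x3 intrinsics, pixels), "R" (3x3) and "t" (3): a world point X has camera coordinates R X + t; the wrist camera has in their place "hand_eye" (4x4, takes a point from camera to tool coordinates, whose origin is the TCP and whose axes are the flange's). Camera axes: x right, y down, z forward; pixel columns grow to the right and rows downward; lengths in m; the calibration is good to about 2 mm. A picture is of the moment at which its call begins: read the wrist's pose just before it. camera_params takes no time and is no camera call.
- env.job_done(): hands the job in, once; it reports no verdict.
The state is a dict: "time_s": time; "joints": joint angles; "qd": joint speeds; "joint_torque": joint torques, N m; "ee_pos": TCP position; "orientation": TCP orientation; "ft_force": force on the tool from outside, world axes, zero at the start; "ft_torque": the same for the moment, N m; "grip_width": finger opening in m.
Only numpy, scipy, OpenCV 4.12 (cv2) and the standard library are available. Lean on these libraries where they do the work, as an engineer would, in place of code of your own. Each camera call takes 0.05 s, during which the arm holds its last target.

## Working session

There is one attempt and no reset: what is moved stays moved. The work goes in short steps, Python scripts to look and compute and a tool call to move; the robot and the scene stay as the last step left them, time stands still between calls to the robot, and variables do not carry over. Pictures are saved under pics/ and viewed, and the job is handed in when it is done.

Besides the shell and the picture viewer there is one more tool, called after "Call:" as a command line: name --argument value ..., lists and objects as JSON in quotes. arm_command: Moves the arm, as the interface text tells. Its arguments: {"type":"object","properties":{"moves":{"type":"array","items":{"type":"array"}},"hand":{"type":"number"},"grip_force":{"type":"number"}},"required":["moves"]}

```bash
ls; mkdir -p pics
python3 - <<'E'
from cell import env
import cv2
for n in ["scene","top"]:
    im=env.capture(n); cv2.imwrite(f"pics/{n}0.png",im[...,::-1]); p=env.camera_params(n); print(n,p)
print(env.read_state())
E
```

```text
pics
scene {'intrinsics': array([[479.25280762,   0.        , 255.07099225],
       [  0.        , 479.25280762, 191.79308766],
       [  0.        ,   0.        ,   1.        ]]), 'R': array([[ 0.57250938, -0.81975245,  0.01545745],
       [-0.51897679, -0.37691628, -0.7672009 ],
       [ 0.63474098,  0.43120765, -0.6412206 ]]), 't': array([-0.23700073,  0.371256  ,  0.98646634])}
top {'intrinsics': array([[435.91997345,   0.        , 250.07728996],
       [  0.        , 435.91997345, 191.44942619],
       [  0.        ,   0.        ,   1.        ]]), 'R': array([[-0.02344708, -0.99956362,  0.01796652],
       [-0.98644539,  0.02021241, -0.16284026],
       [ 0.16240606, -0.02154112, -0.98648885]]), 't': array([0.06692697, 0.54169179, 1.12747452])}
{'time_s': 0.1, 'joints': array([ 1.24151694e+00,  3.07494593e-01,  1.50751204e+00,  1.93188001e-06,
        1.32840589e+00, -7.35007096e-02]), 'qd': array([-0.00121951, -0.00262808, -0.00401849, -0.00055538, -0.00017746,
        0.00180578]), 'joint_torque': array([ 8.65607926e-04, -4.58539474e+01, -2.52608836e+01, -1.49490111e-04,
        5.75130878e-03,  3.18448116e-06]), 'ee_pos': array([0.14531103, 0.55574057, 0.24948677]), 'orientation': array([ 1.27541180e-01,  9.91832859e-01, -8.91358739e-04, -1.82934498e-04]), 'ft_force': array([-0.69247223,  0.46564937,  0.18374722]), 'ft_torque': array([-0.0445348 ,  0.00156305,  0.01632523]), 'grip_width': 0.08532335819726507}
```

View pics/scene0.png

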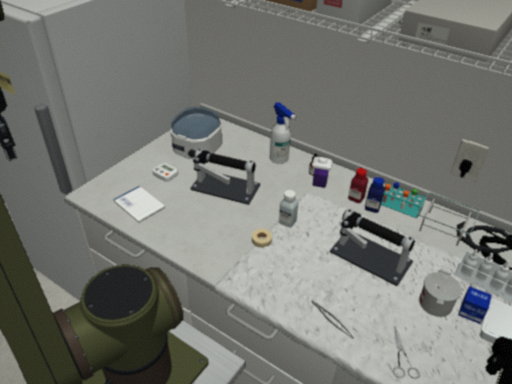

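View pics/top0.png

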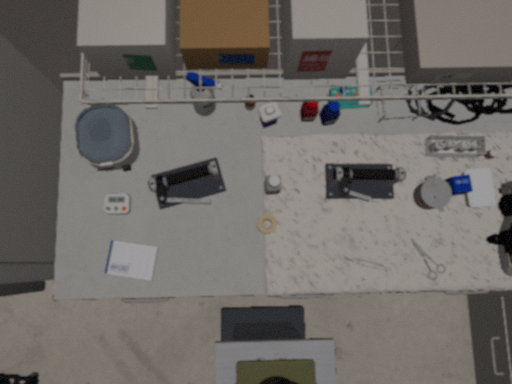

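The scene and top views both show two stands. The left one is at top px ~(188,184) and the right one at ~(360,182). The bottle is at (273,184), the tape at (267,224) and the timer at (117,204). I'll zoom in to see which lever is the long one.

Run:
```python
import cv2,numpy as np
a=cv2.imread("pics/top0.png")
l=cv2.resize(a[150:218,140:235],None,fx=6,fy=6,interpolation=cv2.INTER_CUBIC)
r=cv2.resize(a[150:218,315:410],None,fx=6,fy=6,interpolation=cv2.INTER_CUBIC)
cv2.imwrite("pics/l.png",l);cv2.imwrite("pics/r.png",r)
```

```text
(no output)
```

View pics/l.png

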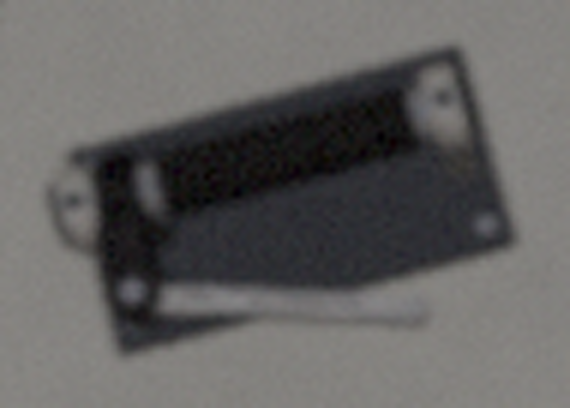

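View pics/r.png

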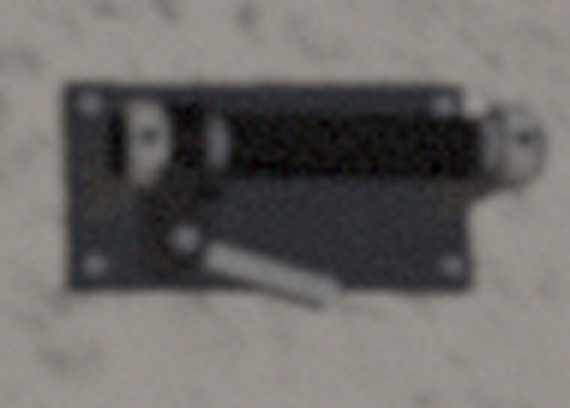

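The left stand (top px ~(188,184)) has the long lever. It runs from its pivot at ~(162,198) to its free end at ~(210,203). The right stand has the short one.

```bash
cat > h.py <<'E'
import numpy as np
from cell import env
P={}
def ray(n,uv,z):
    p=env.camera_params(n);R=p["R"];t=p["t"];K=p["intrinsics"]
    C=-R.T@t; d=R.T@np.linalg.solve(K,[uv[0],uv[1],1.0]); return C+d*(z-C[2])/d[2]
def proj(n,X):
    p=env.camera_params(n);c=p["R"]@np.asarray(X)+p["t"];q=p["intrinsics"]@c;return q[:2]/q[2]
E
python3 - <<'E'
from h import *
f=lambda x,y:((x+.5)/6-.5+140,(y+.5)/6-.5+150)
np.set_printoptions(precision=4,suppress=True)
g={}
for k,(x,y),z in [("lt",(75,155),.01),("rt",(460,48),.01),("rb",(515,240),.01),("lb",(122,352),.01),("screwrb",(486,223),.012),("tipout",(425,325),.109),("tipout_low",(425,325),.1),("tipin",(427,300),.109),("piv",(132,290),.11),("outroot",(165,310),.109)]:
    g[k]=ray("top",f(x,y),z);print(k,g[k])
c=np.mean([g[k] for k in("lt","rt","rb","lb")],0)
print("c",c, [np.linalg.norm(g[a]-g[b]) for a,b in(("lt","rt"),("rt","rb"),("rb","lb"),("lb","lt"))])
v=(g["lt"]-g["rt"])+(g["lb"]-g["rb"]); yaw=np.arctan2(v[1],v[0])-np.pi/2; print("yaw",yaw)
R=np.array([[np.cos(yaw),-np.sin(yaw)],[np.sin(yaw),np.cos(yaw)]])
piv=c[:2]+R@[-.044,.066]; print("pivot pred",piv,np.linalg.norm(g["tipout"]-g["piv"]))
for a in(0,.32):
    th=yaw-(.32-a); r=np.array([[np.cos(th),-np.sin(th)],[np.sin(th),np.cos(th)]])
    print(a,"tip",piv+r@[0,-.118],"press(center line)",piv+r@[0,-.095],"dir",r[:,0])
bar=[*(c[:2]+R@[0,.08])],[*(c[:2]+R@[0,-.08])];print(bar)
# other objects
for k,uv,z in [("bottle",(273,184),.1),("tape",(267,224),.018),("timer",(117,204),.02)]: print(k,ray("top",uv,z))
# overlay in scene
import cv2
im=cv2.imread("pics/scene0.png")
for X in [(*(c[:2]+R@[sx*.05,sy*.095]),.01) for sx in(-1,1) for sy in(-1,1)]+[(*piv,.109)]:
    u=proj("scene",X);print(u)
    cv2.circle(im,(int(round(u[0])),int(round(u[1]))),1,(0,0,255),-1)
th=yaw-.32; r=np.array([[np.cos(th),-np.sin(th)],[np.sin(th),np.cos(th)]])
for q in((0,-.118),):
  u=proj("scene",[*(piv+r@q),.109]);cv2.circle(im,(int(round(u[0])),int(round(u[1]))),1,(0,255,0),-1)
cv2.imwrite("pics/so.png",cv2.resize(im[135:215,170:290],None,fx=6,fy=6,interpolation=cv2.INTER_CUBIC))
E
```

```text
lt [0.5992 0.3247 0.01  ]
rt [0.6465 0.1466 0.01  ]
rb [0.5552 0.1223 0.01  ]
lb [0.507  0.3022 0.01  ]
screwrb [0.5631 0.1355 0.012 ]
tipout [0.5029 0.1571 0.109 ]
tipout_low [0.5042 0.1577 0.1   ]
tipin [0.5135 0.1561 0.109 ]
piv [0.5202 0.2796 0.11  ]
outroot [0.5116 0.2659 0.109 ]
c [0.577 0.224 0.01 ] [np.float64(0.1842856150670101), np.float64(0.09449175702348249), np.float64(0.18620905471070698), np.float64(0.09484661367752001)]
yaw 0.2607788390781456
pivot pred [0.5175 0.2764] 0.12374223697666761
0 tip [0.5105 0.1586] press(center line) [0.5118 0.1816] dir [ 0.9982 -0.0592]
0.32 tip [0.5479 0.1624] press(center line) [0.542  0.1846] dir [0.9662 0.2578]
([np.float64(0.55636640893386), np.float64(0.3012666798657302)], [np.float64(0.5976197107137768), np.float64(0.14667636615799776)])
bottle [ 0.5519 -0.003   0.1   ]
tape [0.4568 0.0106 0.018 ]
timer [0.5198 0.4165 0.02  ]
[248.8537 202.7238]
[189.2572 187.6948]
[260.4209 182.4632]
[203.3269 168.8064]
[196.8815 161.8977]
```

View pics/so.png

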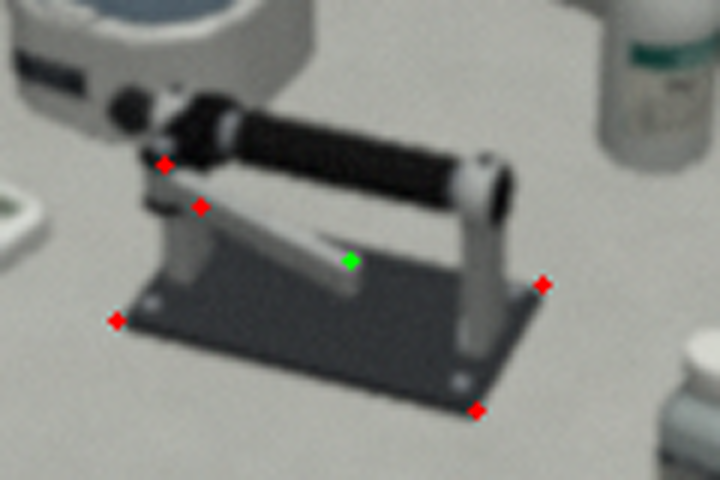

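Everything agrees to within about 2–5 mm. The left plate measures 185×95 mm (100×190 given), the pivot-to-tip length is right, and the reprojected points land on the corners and lever in the scene view. Next I'll shut the hand and travel high to a point in front of the lever.

Call:
arm_command --moves '[[[-25,-17.5,0],0],[[-25,-17.5,0],0],[[-25,-17.5,0],0],[[-25,-17.5,0],0],[[-25,-17.5,0],0],[[-25,-17.5,0],0],[[-25,-17.5,0],0],[[-25,-17.5,0],0]]' --hand 1 --grip_force 20

```text
time_s: 0.77
ee_pos: [0.304, 0.3688, 0.25]
orientation: [0.127, 0.992, -0.0, -0.0]
ft_force: [0.4, 0.3, -0.1]
grip_width: 0.0002
```

Call:
arm_command --moves '[[[-25,-17.5,0],0],[[-25,-17.5,0],0],[[-25,-17.5,0],0],[[-25,-17.5,0],0],[[-25,-17.5,0],0],[[-25,-17.5,0],0],[[-25,-17.5,0],0],[[-25,-17.5,0],0]]'

```text
time_s: 1.43
ee_pos: [0.4621, 0.1828, 0.25]
orientation: [0.128, 0.992, -0.0, -0.0]
ft_force: [0.2, 0.8, 0.5]
grip_width: 0.0002
```

Call:
arm_command --moves '[[[0,0,0],7],[[0,0,0],7],[[0,0,0],7],[[0,0,0],7],[[0,0,0],7],[[0,0,0],7],[[0,0,0],7],[[0,0,0],7]]'

```text
time_s: 2.1
ee_pos: [0.4613, 0.184, 0.2499]
orientation: [0.581, 0.814, -0.0, -0.0]
ft_force: [0.0, -0.8, 0.3]
grip_width: 0.0001
```

Call:
arm_command --moves '[[[0,0,0],4],[[0,0,0],0],[[0,0,0],0],[[0,0,0],0],[[0,0,0],0],[[0,0,0],0],[[0,0,0],0],[[0,0,0],0]]'

```text
time_s: 2.77
ee_pos: [0.4616, 0.1842, 0.2503]
orientation: [0.606, 0.795, -0.0, 0.0]
ft_force: [0.3, 1.0, 0.1]
grip_width: -0.0002
```

```bash
cat > st.py <<'E'
from h import *
from scipy.spatial.transform import Rotation as Ro
np.set_printoptions(precision=4,suppress=True)
s=env.read_state();R=Ro.from_quat(s["orientation"]).as_matrix()
print(s["time_s"],s["ee_pos"],"yaxis",R[:,1],"z",R[:,2],"F",s["ft_force"],s["grip_width"],s["joints"])
E
python3 - <<'E'
from st import *
import cv2
for X in [(.459,.181,.108)]: print(R.T@(np.array(X)-s["ee_pos"])*1000)
for n in("wrist","scene"):
  cv2.imwrite(f"pics/{n}1.png",env.capture(n)[...,::-1])
E
```

```text
2.7667 [0.4616 0.1842 0.2503] yaxis [ 0.9643  0.265  -0.    ] z [-0. -0. -1.] F [0.2837 0.9702 0.1427] -0.00021101918303656955 [ 0.2946  0.1979  1.6623 -0.      1.2814  0.0265]
[ -2.3755  -3.3937 142.3137]
```

View pics/wrist1.png

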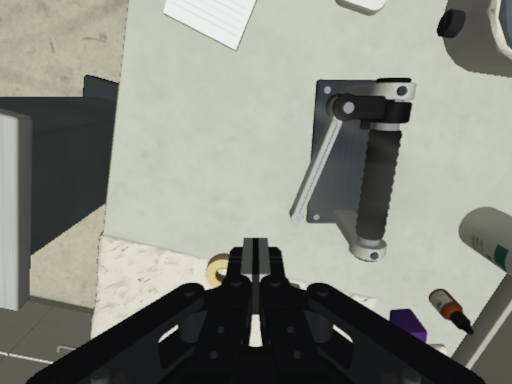

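View pics/scene1.png

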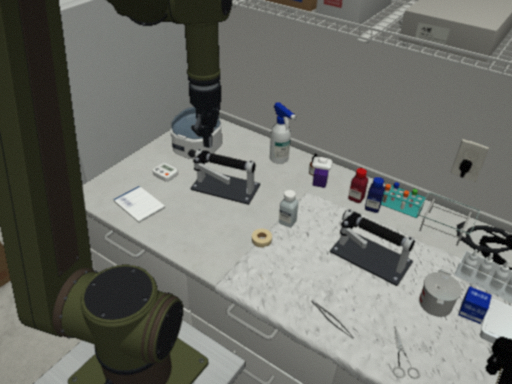

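The wrist view shows the lever from its pivot (347,107) to its tip (295,220). The shut fingers point down at (256,245), and the bar lies to the right, along tool +y. I'll cross-check the lever position from this view.

```bash
python3 - <<'E'
from st import *
p=env.camera_params("wrist");H=p["hand_eye"];K=p["intrinsics"];print(H)
def w(uv,z):
    d=R@H[:3,:3]@np.linalg.solve(K,[*uv,1.0]);C=s["ee_pos"]+R@H[:3,3];return C+d*(z-C[2])/d[2]
for k,uv,z in[("piv",(347,107),.112),("tip out",(292,220),.109),("tip in",(301,222),.109),("mid out",(312,171),.109),("mid in",(321,173),.109),("plate bl",(307,223),.01),("plate tl",(318,80),.01),("bottle?",(0,0),0)]: print(k,w(uv,z))
E
python3 - <<'E'
import cv2
a=cv2.imread("pics/wrist1.png")
cv2.imwrite("pics/w1z.png",cv2.resize(a[70:270,210:410],None,fx=3,fy=3,interpolation=cv2.INTER_CUBIC))
E
```

```text
2.8667 [0.4616 0.1842 0.2503] yaxis [0.9643 0.2648 0.    ] z [ 0.  0. -1.] F [0.3843 0.7448 0.9338] 0.00013501678652837895 [0.2946 0.1979 1.6623 0.     1.2813 0.0266]
[[-0.     -0.9454 -0.3258  0.0825]
 [ 1.     -0.0002  0.0005 -0.0016]
 [-0.0005 -0.3258  0.9454 -0.1239]
 [ 0.      0.      0.      1.    ]]
piv [0.5194 0.277  0.112 ]
tip out [0.5066 0.1581 0.109 ]
tip in [0.5162 0.1584 0.109 ]
mid out [0.5094 0.2127 0.109 ]
mid in [0.5185 0.2131 0.109 ]
plate bl [0.554 0.12  0.01 ]
plate tl [0.506  0.3021 0.01  ]
bottle? [0.1313 0.2872 0.    ]
```

View pics/w1z.png

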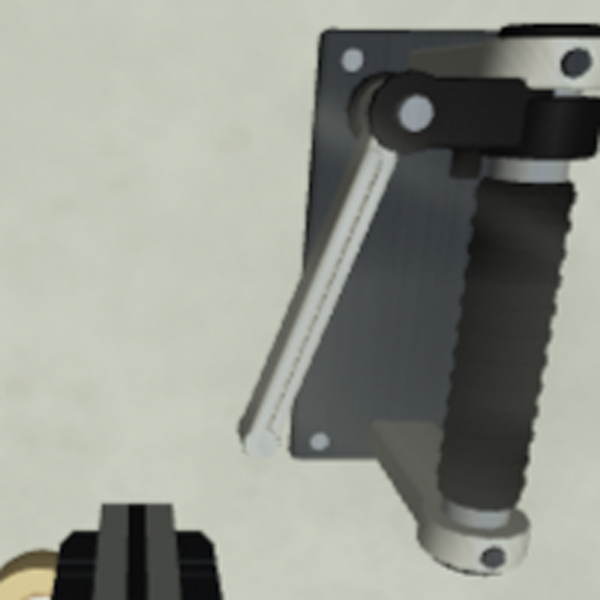

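The wrist rays put the outer face at the press point near (0.507, 0.182), which matches the top view. Now I'll descend in front of the lever. The target is TCP z ≈ 0.102, with about 30 mm clear of the lever.

Call:
arm_command --moves '[[[-2,-3,15],0],[[0,0,22],0],[[0,0,22],0],[[0,0,22],0],[[0,0,22],0],[[0,0,22],0],[[0,0,15],0],[[0,0,8],0]]'

```text
time_s: 3.53
ee_pos: [0.4581, 0.1811, 0.1004]
orientation: [0.606, 0.795, -0.001, -0.001]
ft_force: [-0.1, -0.2, -0.6]
grip_width: 0.0003
```

Run:
```python
from st import *
import cv2
for n in("wrist","scene"):
  cv2.imwrite(f"pics/{n}2.png",env.capture(n)[...,::-1])
a=cv2.imread("pics/scene2.png");cv2.imwrite("pics/scene2z.png",cv2.resize(a[105:215,150:300],None,fx=5,fy=5,interpolation=cv2.INTER_CUBIC))
```

```text
3.5333 [0.4581 0.1811 0.1004] yaxis [ 0.9643  0.2647 -0.0033] z [-0.0031 -0.0009 -1.    ] F [-0.1197 -0.1663 -0.6079] 0.0002821789525531153 [0.2907 0.3665 1.8698 0.     0.9086 0.0228]
```

View pics/scene2z.png

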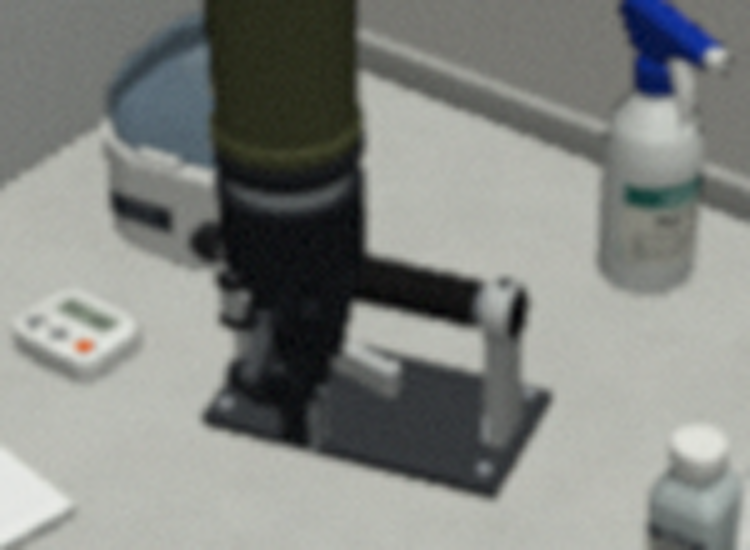

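View pics/wrist2.png

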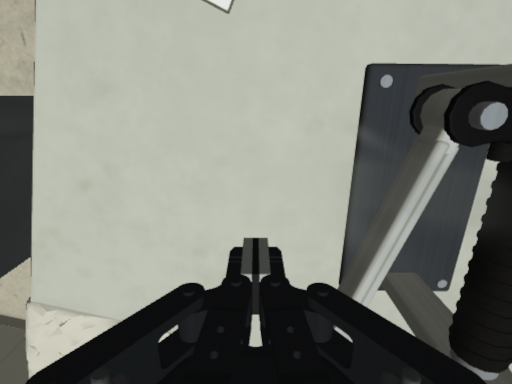

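The fingers stand clear in front of the blade. The shut fingers' knuckles at wrist px (320,290) bulge sideways, so I'll check their height against the blade and the bar.

Run:
```python
from st import *
p=env.camera_params("wrist");H=p["hand_eye"];K=p["intrinsics"];print(K)
Hi=np.linalg.inv(H)
def pr(X):
    c=Hi[:3,:3]@X+Hi[:3,3];q=K@c;return q[:2]/q[2]
for x in(.011,0,.0):
  for z in(.019,.0,-.015,-.03,-.045): print(x,z,pr(np.array([x,.0145,z])),pr(np.array([x,.03,z])))
```

```text
3.6333 [0.4584 0.1812 0.1011] yaxis [ 0.9643  0.2647 -0.0031] z [-0.003  -0.0009 -1.    ] F [0.3565 0.1455 0.0977] -0.000324231130994947 [0.2907 0.3658 1.8686 0.     0.9103 0.0228]
[[281.4721   0.     255.1608]
 [  0.     281.4721 194.1501]
 [  0.       0.       1.    ]]
0.011 0.019 [283.7155 231.4753] [311.2562 231.4683]
0.011 0.0 [287.3867 248.6564] [318.4499 248.6476]
0.011 -0.015 [291.0229 265.6739] [325.5749 265.6632]
0.011 -0.03 [295.5794 286.9982] [334.5031 286.9848]
0.011 -0.045 [301.4561 314.5011] [346.0179 314.4837]
0 0.019 [283.0844 248.7211] [310.016  248.7134]
0 0.0 [286.5856 267.6256] [316.8759 267.6161]
0 -0.015 [290.0339 286.2454] [323.6324 286.2338]
0 -0.03 [294.328  309.4313] [332.0457 309.417 ]
0 -0.045 [299.8222 339.098 ] [342.8105 339.0796]
0.0 0.019 [283.0844 248.7211] [310.016  248.7134]
0.0 0.0 [286.5856 267.6256] [316.8759 267.6161]
0.0 -0.015 [290.0339 286.2454] [323.6324 286.2338]
0.0 -0.03 [294.328  309.4313] [332.0457 309.417 ]
0.0 -0.045 [299.8222 339.098 ] [342.8105 339.0796]
```

The knuckles sit at z ≈ 0.113–0.128, with a half-width of about 30 mm. I'll raise the TCP to z ≈ 0.107, which puts the tips at 0.088, so the knuckles clear the blade top. Then I'll move in.

Call:
arm_command --moves '[[[0,0,-6],0],[[-1.3,4.8,0],0],[[-1.3,4.8,0],0],[[-1.3,4.8,0],0],[[-1.3,4.8,0],0],[[0,0,0],0],[[0,0,0],0],[[0,0,0],0]]'

```text
time_s: 4.3
ee_pos: [0.479, 0.1814, 0.1082]
orientation: [0.606, 0.795, -0.0, -0.0]
ft_force: [-0.1, 0.3, 0.2]
grip_width: -0.0004
```

Call:
arm_command --moves '[[[-0.5,1.9,0],0],[[-0.5,1.9,0],0],[[-0.5,1.9,0],0],[[-0.5,1.9,0],0],[[-0.5,1.9,0],0],[[-0.5,1.9,0],0],[[-0.5,1.9,0],0],[[0,0,0],0]]'

```text
time_s: 4.97
ee_pos: [0.4928, 0.1816, 0.1082]
orientation: [0.606, 0.795, -0.0, -0.0]
ft_force: [-1.7, 0.4, 1.2]
grip_width: 0.0002
```

Run:
```python
from st import *
import cv2
for n in("wrist",):
  cv2.imwrite(f"pics/{n}3.png",env.capture(n)[...,::-1])
```

```text
4.9667 [0.4928 0.1816 0.1082] yaxis [ 0.9644  0.2645 -0.0011] z [-0.001  -0.0003 -1.    ] F [-1.6846  0.4163  1.2344] 0.00016634549918834252 [0.2726 0.3912 1.7944 0.     0.957  0.0048]
```

View pics/wrist3.png

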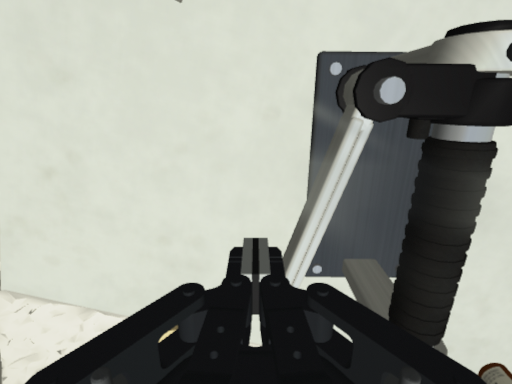

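The finger back meets the lever's outer face near px (287,265), with -1.7 N in x, where I predicted contact. Pressing on slowly.

Call:
arm_command --moves '[[[-0.5,1.9,0],0],[[-0.5,1.9,0],0],[[-0.5,1.9,0],0],[[-0.5,1.9,0],0],[[-0.5,1.9,0],0],[[-0.5,1.9,0],0],[[-0.5,1.9,0],0],[[0,0,0],0]]'

```text
time_s: 5.68
ee_pos: [0.5069, 0.1816, 0.1081]
orientation: [0.606, 0.795, -0.0, -0.0]
ft_force: [-2.4, -2.1, 0.3]
grip_width: 0.0001
```

Call:
arm_command --moves '[[[-0.3,1.2,0],0],[[-0.3,1.2,0],0],[[-0.3,1.2,0],0],[[-0.3,1.2,0],0],[[-0.3,1.2,0],0],[[-0.3,1.2,0],0],[[0,0,0],0],[[0,0,0],0]]'

```text
time_s: 6.35
ee_pos: [0.514, 0.182, 0.1082]
orientation: [0.606, 0.795, -0.0, -0.0]
ft_force: [-3.8, -3.2, -0.9]
grip_width: 0.0002
```

Run:
```python
from st import *
import cv2
for n in("wrist","top"):
  cv2.imwrite(f"pics/{n}4.png",env.capture(n)[...,::-1])
```

```text
6.35 [0.514  0.182  0.1082] yaxis [ 0.9644  0.2646 -0.0004] z [-0.0004 -0.0001 -1.    ] F [-3.8023 -3.1509 -0.8655] 0.00024324106472819757 [ 0.2628  0.4136  1.7518  0.0001  0.9767 -0.005 ]
```

View pics/wrist4.png

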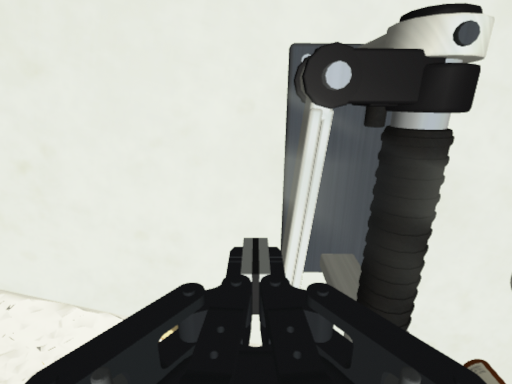

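The lever is now nearly parallel to the bar but not at its stop. Creeping further with small steps.

Call:
arm_command --moves '[[[-0.2,0.8,0],0],[[-0.2,0.8,0],0],[[-0.2,0.8,0],0],[[-0.2,0.8,0],0],[[-0.2,0.8,0],0],[[-0.2,0.8,0],0],[[0,0,0],0],[[0,0,0],0]]'

```text
time_s: 7.12
ee_pos: [0.5189, 0.1824, 0.1082]
orientation: [0.606, 0.795, 0.0, -0.0]
ft_force: [-3.8, -0.5, -1.2]
grip_width: 0.0001
```

Call:
arm_command --moves '[[[-0.2,0.8,0],0],[[-0.2,0.8,0],0],[[-0.2,0.8,0],0],[[0,0,0],0],[[0,0,0],0],[[0,0,0],0],[[0,0,0],0],[[0,0,0],0]]'

```text
time_s: 7.78
ee_pos: [0.5214, 0.1825, 0.1083]
orientation: [0.606, 0.795, 0.0, -0.0]
ft_force: [-4.7, 2.5, -2.1]
grip_width: -0.0003
```

Run:
```python
from st import *
import cv2
for n in("wrist",):
  cv2.imwrite(f"pics/{n}5.png",env.capture(n)[...,::-1])
```

```text
7.7833 [0.5214 0.1825 0.1083] yaxis [ 0.9644  0.2645 -0.0001] z [-0.0003  0.0006 -1.    ] F [-4.7275  2.4709 -2.1211] -0.00026927862563063277 [ 0.2599  0.4214  1.7364  0.0008  0.9839 -0.0083]
```

View pics/wrist5.png

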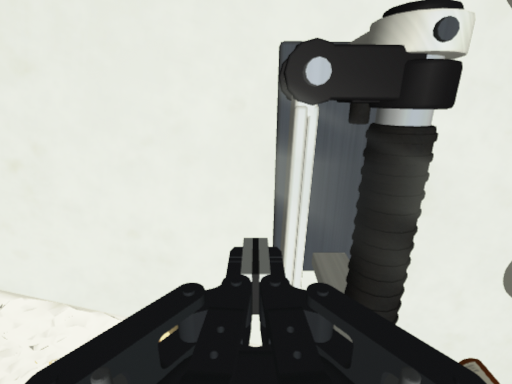

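The blade looks almost parallel to the bar, but the force is still only the spring's. I'll keep creeping until the force rises at the stop.

Call:
arm_command --moves '[[[-0.1,0.5,0],0],[[-0.1,0.5,0],0],[[-0.1,0.5,0],0],[[0,0,0],0],[[0,0,0],0],[[0,0,0],0],[[0,0,0],0],[[0,0,0],0]]'

```text
time_s: 8.5
ee_pos: [0.5228, 0.1827, 0.1083]
orientation: [0.606, 0.795, 0.0, -0.0]
ft_force: [-4.3, 1.9, -1.5]
grip_width: -0.0
```

Call:
arm_command --moves '[[[-0.1,0.5,0],0],[[-0.1,0.5,0],0],[[0,0,0],0],[[0,0,0],0],[[0,0,0],0],[[0,0,0],0],[[0,0,0],0],[[0,0,0],0]]'

```text
time_s: 9.17
ee_pos: [0.5238, 0.1828, 0.1083]
orientation: [0.606, 0.795, 0.0, -0.0]
ft_force: [-4.9, 2.8, -1.1]
grip_width: 0.0002
```

Call:
arm_command --moves '[[[-0.1,0.5,0],0],[[-0.1,0.5,0],0],[[-0.1,0.5,0],0],[[0,0,0],0],[[0,0,0],0],[[0,0,0],0],[[0,0,0],0],[[0,0,0],0]]'

```text
time_s: 9.83
ee_pos: [0.524, 0.1828, 0.1083]
orientation: [0.606, 0.795, -0.001, -0.001]
ft_force: [-7.2, 2.2, 0.7]
grip_width: 0.0001
```

Run:
```python
from st import *
import cv2
a=env.capture("wrist")[...,::-1]
cv2.imwrite("pics/wrist6.png",cv2.resize(a[20:300,200:480],None,fx=2,fy=2,interpolation=cv2.INTER_CUBIC))
```

```text
9.8333 [0.524  0.1828 0.1083] yaxis [ 0.9644  0.2645 -0.0027] z [-0.0029  0.0005 -1.    ] F [-7.1646  2.1684  0.6572] 0.00010154453009284702 [ 0.2588  0.4253  1.7289  0.0014  0.9901 -0.0097]
```

View pics/wrist6.png

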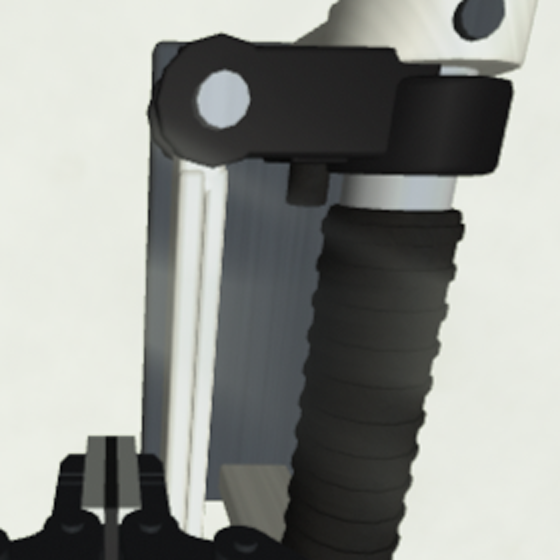

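At x = 0.524 the tool has stalled: 1.5 mm was commanded but it moved only 0.2 mm, and the force rose to 7 N. The blade is parallel to the bar, so this is the stop, where I predicted it. I'll add a small push and hold it for longer than 0.2 s.

Call:
arm_command --moves '[[[-0.1,0.5,0],0],[[0,0.5,0],0],[[0,0,0],0],[[0,0,0],0],[[0,0,0],0],[[0,0,0],0],[[0,0,0],0],[[0,0,0],0]]'

```text
time_s: 10.55
ee_pos: [0.524, 0.1828, 0.1082]
orientation: [0.606, 0.795, -0.001, -0.002]
ft_force: [-10.2, 1.4, 2.8]
grip_width: 0.0001
```

The force is 10 N with no travel, so the stop is confirmed and the lever has been held there. Now I'll back off along the same line so it springs out.

Call:
arm_command --moves '[[[1.0,-4,0],0],[[1.7,-6.2,0],0],[[1.7,-6.2,0],0],[[1.7,-6.2,0],0],[[1.7,-6.2,0],0],[[1.7,-6.2,0],0],[[1.7,-6.2,0],0],[[1.0,-4,0],0]]'

```text
time_s: 11.22
ee_pos: [0.4803, 0.183, 0.1089]
orientation: [0.606, 0.795, 0.001, 0.001]
ft_force: [-0.1, -0.3, -0.1]
grip_width: -0.0001
```

Call:
arm_command --moves '[[[0,0,0],0],[[0,0,0],0],[[0,0,0],0],[[0,0,0],0],[[0,0,0],0],[[0,0,0],0],[[0,0,0],0],[[0,0,0],0]]'

```text
time_s: 11.88
ee_pos: [0.4798, 0.1824, 0.1082]
orientation: [0.606, 0.795, -0.0, -0.0]
ft_force: [0.3, -0.8, 0.2]
grip_width: 0.0002
```

Run:
```python
from st import *
import cv2
a=env.capture("wrist")[...,::-1]
cv2.imwrite("pics/wrist7.png",a)
p=env.camera_params("wrist");H=p["hand_eye"];K=p["intrinsics"];Hi=np.linalg.inv(H)
piv=np.array([.518,.277])
for th in(-.059,.26):
  r=np.array([[np.cos(th),-np.sin(th)],[np.sin(th),np.cos(th)]])
  for q in(-.03,-.08,-.118):
    X=R.T@(np.array([*(piv+r@[0,q]),.109])-s["ee_pos"]);c=Hi[:3,:3]@X+Hi[:3,3];u=K@c;print(th,q,u[:2]/u[2])
```

```text
11.8833 [0.4798 0.1824 0.1082] yaxis [ 0.9644  0.2645 -0.0001] z [-0.0001 -0.     -1.    ] F [ 0.3216 -0.8068  0.2134] 0.00015559089620280863 [0.281  0.3774 1.8201 0.     0.9442 0.0133]
-0.059 -0.03 [375.1227 167.3762]
-0.059 -0.08 [330.1526 259.3166]
-0.059 -0.118 [302.027  316.8186]
0.26 -0.03 [395.5109 170.8149]
0.26 -0.08 [378.7627 266.5491]
0.26 -0.118 [368.3833 325.8788]
```

View pics/wrist7.png

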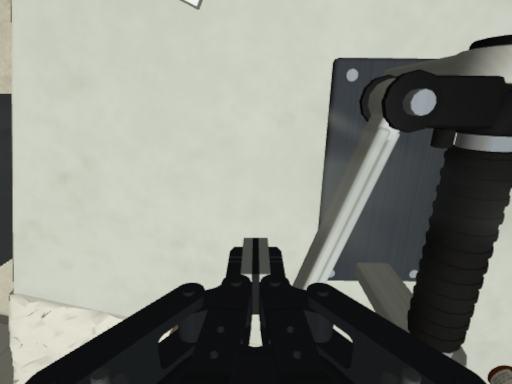

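The blade passes through (375,165) and (328,260), as predicted for the rest pose, and there is no contact force. The lever is fully out. Pressing again along the same line.

Call:
arm_command --moves '[[[-1.1,4,0],0],[[-1.1,4,0],0],[[-1.1,4,0],0],[[-1.1,4,0],0],[[-1.1,4,0],0],[[-1.1,4,0],0],[[-1.1,4,0],0],[[-1.1,4,0],0]]'

```text
time_s: 12.6
ee_pos: [0.5126, 0.1822, 0.1081]
orientation: [0.606, 0.795, -0.001, -0.001]
ft_force: [-4.0, -0.4, 1.4]
grip_width: -0.0
```

Call:
arm_command --moves '[[[-0.4,1.6,0],0],[[-0.4,1.6,0],0],[[-0.4,1.6,0],0],[[-0.4,1.6,0],0],[[-0.4,1.6,0],0],[[-0.4,1.6,0],0],[[-0.2,1.0,0],0],[[0,0,0],0]]'

```text
time_s: 13.27
ee_pos: [0.5233, 0.1833, 0.1081]
orientation: [0.606, 0.795, -0.0, -0.001]
ft_force: [-4.6, 2.1, 1.0]
grip_width: 0.0
```

Call:
arm_command --moves '[[[-0.4,1.0,0],0],[[-0.4,1.0,0],0],[[0,0.6,0],0],[[0,0,0],0],[[0,0,0],0],[[0,0,0],0],[[0,0,0],0],[[0,0,0],0]]'

```text
time_s: 13.93
ee_pos: [0.5239, 0.183, 0.108]
orientation: [0.606, 0.795, -0.001, -0.002]
ft_force: [-8.9, 2.7, 4.3]
grip_width: -0.0001
```

Run:
```python
from st import *
import cv2
cv2.imwrite("pics/wrist8.png",env.capture("wrist")[...,::-1])
cv2.imwrite("pics/top8.png",env.capture("top")[...,::-1])
```

```text
13.9333 [0.5239 0.183  0.108 ] yaxis [ 0.9643  0.2647 -0.0046] z [-0.0049  0.0003 -1.    ] F [-8.8915  2.6982  4.2583] -0.00010392532989741092 [ 0.2589  0.4265  1.7278  0.0018  0.992  -0.0099]
```

View pics/wrist8.png

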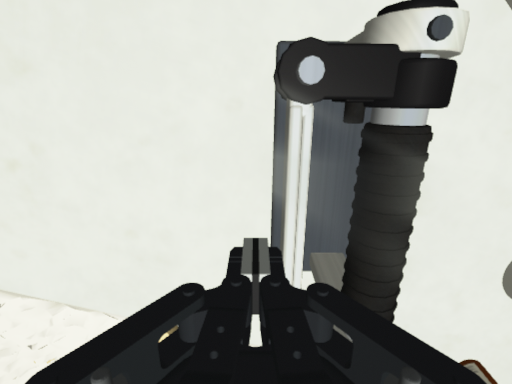

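View pics/top8.png

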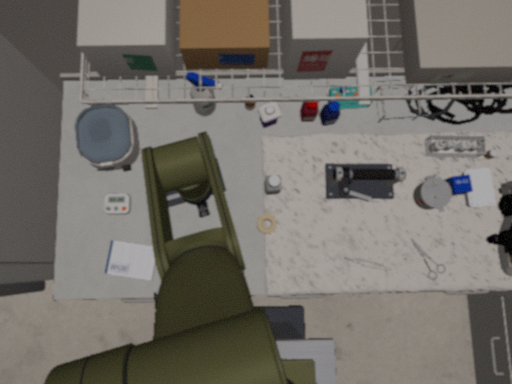

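The tool has stalled at the same x = 0.524 with about 9 N, and the blade is parallel to the bar. In the top view the bottle (273,184), tape (267,224), timer (117,204) and short lever (360,195) are unmoved. Handing in.

Run:
```python
from cell import env
print(env.job_done())
s=env.read_state();print(s["time_s"],s["ee_pos"],s["ft_force"])
```

```text
the job is handed in; nothing more can be done
None
the job is handed in; nothing more can be done
```

I pressed the long brake lever (left stand) to its stop with the back of the shut fingers and let it spring fully out. I then pressed it to the stop again, held it there and handed the job in at about 14 s. The job hand-in gives no verdict, so what follows rests on my own checks.

- **First press:** the tool stalled at x = 0.524, about where I predicted the stop. The force rose from about 5 N to 10 N with no further travel, and the blade looked parallel to the bar.
- **Return:** with the fingers backed off, the contact force was about 0. In the wrist picture the blade lay where I had predicted its rest pose.
- **Final hold:** the tool stalled at the same x with about 9 N, and the blade was again parallel to the bar.
- **Other objects:** in the last top picture the short lever, bottle, tape and timer looked unmoved.
- **Small disagreement:** I measured the base plate about 5 mm smaller than its given size. This didn't affect the work.
- **Not measured:** there is no direct reading of the lever angle, so I judged it from the force and the pictures.

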